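Put a cancelled gift order back into its stock trays

ROBOT

A 6-joint arm with a two-finger parallel gripper is mounted at the origin on the work surface. World frame = base frame: x ahead of the robot, y to its left, z up, the work surface at z = 0. Lengths are in m, angles in rad, forces in N, time in s.
With the tool pointing down it reaches from about 0.375 to 0.9 m from the base axis. Payload 3.1 kg.
Tool frame: the origin (TCP) lies midway between the tips of the shut fingers; the grasp point (between the pads) lies 19 mm behind it; z points along the fingers, y is the line along which they close (so a half turn about z gives the same grasp; the last joint's range is limited). The gripper opens to 87 mm and grips with 3 to 60 N. Pads are 19 mm wide; open, the fingers measure 117 mm over their backs; the gripper's body (75 mm by 190 mm) begins 51 mm behind the grasp point.
Start: joints at [-1.417, 0.527, 1.433, -0, 1.181, -0.178], TCP at [0.204, -0.591, 0.196] pointing down, gripper open.
Joint ranges: [-3.08, 3.08], [-0.75, 2.2], [0.22, 2.44], [-1.43, 4.57], [0, 2.65], [-2.85, 2.85]. Speed limits (rad/s): [2.79, 2.79, 3.14, 3.14, 3.14, 3.14].

INTERFACE

Orientations are given as a unit quaternion [x, y, z, w].
In Python, from rig import get_obs, cams, job gives the robot as it stands.
- The arm moves only by the tool servo_tool, never from a script. Its argument "moves" is text: rows parted by semicolons, each of 5 numbers parted by spaces: the shift along the tool's x, y, z in m, then the turn about the tool's z in degrees, then the finger opening in m, from 0 to 0.087. In form: dx dy dz spin claw; .... A call has 1 to 10 rows; each row is the pose to reach, as a shift and turn from the pose commanded when the call began, along the tool's axes at that moment; what a row does not reach only later rows make up. A row lasts 1/12 s, in which the tool goes at most 41.7 mm and 7.16 degrees, less where a joint would pass 70% of its speed; a pose out of reach is approached as far as the arm can. A call with a gripper value outside its range is refused whole. The fingers move at their own pace and stop on an object; "grip_force" is the grip in N (left out, the last holds). Time passes only in rows, so rows that repeat a pose let the fingers close. It gives the time, the measured TCP pose, the force, the opening and the grip force at its end, in the units of the state.
- get_obs(): the state, without advancing time (a new reading comes with each control period).
- cams.camera(name): name is "scene" or "top"; returns the picture (384x512x3 uint8, blue, green, red); there is no depth.
- cams.camera_model(name): a dict with "fx", "fy", "cx", "cy" (pixels), "dist" ([k1, k2, p1, p2, k3] as OpenCV has them; the pictures are not rectified), "R" (3x3) and "t" (3): a world point X has camera coordinates R X + t. Camera axes: x right, y down, z forward; pixel columns grow to the right and rows downward; lengths in m; the calibration is good to about 2 mm. A picture is of the moment at which its call begins. camera_model takes no time and is no camera call.
- job.hand_in(): hands the job in; it is judged then, once.
The state is a dict: "time": time; "q": joint angles; "joint_velocities": joint speeds; "joint_torque": joint torques, N m; "position": TCP position; "tool_rot": TCP orientation; "ft_force": force on the tool from outside, world axes, zero at the start; "moment": the same for the moment, N m; "grip_width": finger opening in m; "grip_force": force on a finger pad.
Only numpy, scipy, OpenCV 4.12 (cv2) and the standard library are available. Lean on these libraries where they do the work, as an engineer would, in place of code of your own. Each camera call takes 0.05 s, during which the arm holds its last target. There are 200 camera calls.

TASK

A cancelled gift order stands stacked on the packing bench: a jar, a square carton, a round tin and a long carton. Take the stack apart and put each pack back in the empty compartment of the tray that already holds one of its kind, standing upright and flat on the tray floor. Set the packs down rather than dropping them, let none tip over, and leave the bottle and the tape dispenser where they are.

Things in the scene. Friction and masses are not known exactly. Their poses are not given: they have to be found in the camera images.
- jar: Squat preserve jar of amber glass with a steel screw lid and a paper label, a straight cylinder 44 mm in diameter, 54 mm tall; top of the stack at the start, on the square carton. Origin: centre of its underside, z up through the lid. About 0.15 kg.
- square: Square white carton, 52 x 52 mm, 50 mm tall, with a brown paper sleeve; second from the top, on the tin. Origin: centre of its underside; x and y square to its sides, z up. About 0.14 kg.
- tin: Round aluminium slip-lid tin with a brown paper band, 64 mm in diameter over the lid (the top 18 mm), 62 mm below it, 48 mm tall; third from the top, on the long carton. Origin: centre of its underside, z up. About 0.2 kg.
- carton: Long black carton with a brown band along its middle, 90 mm long (its x), 64 mm wide (its y), 52 mm tall; bottom of the stack, on the bench. Origin: centre of its underside, z up. About 0.28 kg. The packs lie loose on one another; the stack is 204 mm tall.
- tray_jar: Fixed brown board tray for the jars, 140 x 72 mm (its x by y): floor, walls and cross divider (at x = 0) 4 mm thick, rim 15 mm above the bench. Two compartments, 64 x 64 mm inside: that centred at x = -34 mm, y = 0 already holds a loose pack of this kind, that at x = +34 mm, y = 0 is empty. Origin: centre of its underside, on the bench; z up.
- tray_square: Fixed brown board tray for the square cartons, 156 x 80 mm (its x by y): floor, walls and cross divider (at x = 0) 4 mm thick, rim 15 mm above the bench. Two compartments, 72 x 72 mm inside: that centred at x = +38 mm, y = 0 already holds a loose pack of this kind, that at x = -38 mm, y = 0 is empty. Origin: centre of its underside, on the bench; z up.
- tray_tin: Fixed brown board tray for the round tins, 180 x 92 mm (its x by y): floor, walls and cross divider (at x = 0) 4 mm thick, rim 15 mm above the bench. Two compartments, 84 x 84 mm inside: that centred at x = -44 mm, y = 0 already holds a loose pack of this kind, that at x = +44 mm, y = 0 is empty. Origin: centre of its underside, on the bench; z up.
- tray_carton: Fixed brown board tray for the long cartons (lying lengthwise along x), 232 x 92 mm (its x by y): floor, walls and cross divider (at x = 0) 4 mm thick, rim 15 mm above the bench. Two compartments, 110 x 84 mm inside: that centred at x = +57 mm, y = 0 already holds a loose pack of this kind, that at x = -57 mm, y = 0 is empty. Origin: centre of its underside, on the bench; z up.
- bottle: Bystander: full dark-brown beer bottle with a red label, 61 mm in diameter, 227 mm tall, standing loose on the bench beyond the trays. Origin: centre of its underside, z up.
- dispenser: Bystander: heavy black tape dispenser with a roll of brown tape, 160 x 62 mm, 114 mm tall, standing loose on the bench beyond the trays. Origin: centre of its underside, x along its length, z up.
Mind the look-alikes: they are no part of the job. Leave any red or turquoise look-alike of the tray_tin alone. What is shaped like the tray_jar but green or turquoise is not meant.

How it is judged:
By the outcome, as a careful person would: the job done as asked, in the order asked, and still so for the second after the job is handed in, with the robot touching nothing.
It also fails if it takes over 128 s, if anything falls off the work surface, if the arm or the gripper's body presses on something with over 40 N, if the wrist force passes 120 N, or if a joint passes its speed limit or range.

## Working session

There is one attempt and no reset: what is moved stays moved. The work goes in short steps, Python scripts to look and compute and a tool call to move; the robot and the scene stay as the last step left them, time stands still between calls to the robot, and variables do not carry over. Pictures are saved under pics/ and viewed, at most 14 in all, crops included, and the job is handed in when it is done.

Besides the shell and the picture viewer there is one more tool, called after "Call:" as name(argument=value, ...) on one line, values as JSON. servo_tool: Moves the arm, as the interface text tells. Its arguments: {"type":"object","properties":{"moves":{"type":"string"},"grip_force":{"type":"number"}},"required":["moves"]}

```bash
mkdir -p pics; cat > h.py <<'E'
import numpy as np, cv2
from rig import get_obs, cams, job
def pic(n,f):
    im=cams.camera(n); cv2.imwrite('pics/'+f,im); return im
def ray(n,uv):
    m=cams.camera_model(n); K=np.array([[m['fx'],0,m['cx']],[0,m['fy'],m['cy']],[0,0,1]])
    p=cv2.undistortPoints(np.array([[uv]],float),K,np.array(m['dist']))[0,0]
    R=np.array(m['R']);t=np.array(m['t']); return -R.T@t, R.T@np.array([p[0],p[1],1])
def onz(n,uv,z):
    c,d=ray(n,uv); return c+d*(z-c[2])/d[2]
def px(n,X):
    m=cams.camera_model(n); K=np.array([[m['fx'],0,m['cx']],[0,m['fy'],m['cy']],[0,0,1]])
    return cv2.projectPoints(np.array([X],float),cv2.Rodrigues(np.array(m['R']))[0],np.array(m['t']),K,np.array(m['dist']))[0][0,0]
E
python3 - <<'E'
from h import *
for n in('top','scene'):
    im=pic(n,n+'0.png'); cv2.imwrite(f'pics/{n}0b.png',cv2.resize(im,(768,576),interpolation=3))
    print(n,ray(n,(256,192)))
o=get_obs();print(o)
E
```

```text
top (array([0.47288866, 0.08440676, 1.36618508]), array([ 0.05798292, -0.0274242 , -0.99800682]))
scene (array([ 1.28430872, -0.20111064,  0.61676639]), array([-0.76453186,  0.31899434, -0.56047832]))
{'time': 0.1, 'q': array([-1.41748804e+00,  5.28370147e-01,  1.43377965e+00,  3.37247039e-06,
        1.18139537e+00, -1.78508188e-01]), 'joint_velocities': array([ 1.57325538e-03, -1.05799169e-03, -2.95807643e-03,  6.58033614e-04,
        9.68502508e-04, -8.78128328e-05]), 'joint_torque': array([ 1.52462794e-04, -4.40984952e+01, -1.77151448e+01,  6.34144549e-02,
        5.34250389e-02, -5.97988151e-05]), 'position': array([ 0.20351403, -0.59018368,  0.19466967]), 'tool_rot': array([ 9.86268404e-01,  1.65147454e-01,  1.38597344e-05, -9.76161614e-04]), 'ft_force': array([-0.15577662,  0.27567844,  0.94677015]), 'moment': array([-0.00716492,  0.03466755, -0.03349556]), 'grip_force': 0.0, 'grip_width': 0.08697219328671855}
```

View pics/top0b.png

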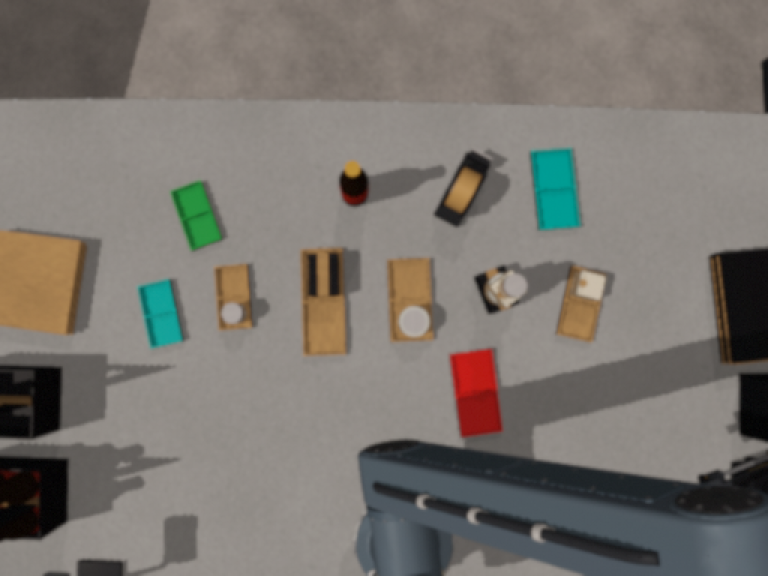

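View pics/scene0b.png

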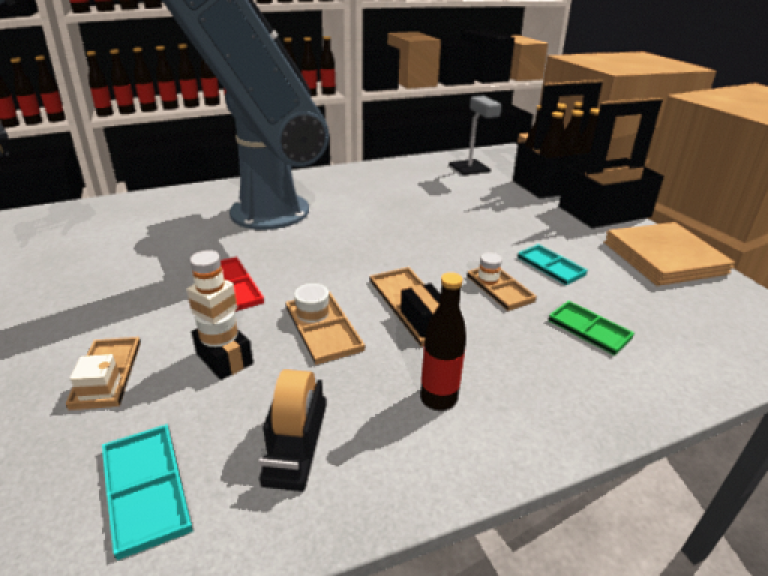

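Tray candidates (top view, 768-px picture):
- **Jar tray:** brown (233,297), against turquoise (161,313) and green (197,215). The brown one fits, as it holds a jar.
- **Tin tray:** brown (411,299) holds a tin, while red (475,392) and turquoise (555,190) are look-alikes.
- **Carton tray:** brown (324,301).
- **Square tray:** brown (582,303).

The stack is at about (500,288). Next I'll measure these and confirm with an enlarged crop.

```bash
cat > m.py <<'E'
from h import *
im=cv2.imread('pics/top0.png'); hsv=cv2.cvtColor(im,cv2.COLOR_BGR2HSV)
m=cv2.inRange(hsv,(8,70,60),(24,255,255)); m[:160]=0; m[245:]=0; m[:,:130]=0; m[:,420:]=0
m=cv2.morphologyEx(m,cv2.MORPH_CLOSE,np.ones((5,5)))
cs,_=cv2.findContours(m,0,2)
dim={'jar':(.14,.072),'square':(.156,.08),'tin':(.18,.092),'carton':(.232,.092)}
for c in cs:
    if cv2.contourArea(c)<150: continue
    P=np.array([onz('top',p[0],.015)[:2] for p in c],np.float32)
    (cx,cy),(w,h),a=cv2.minAreaRect(P); 
    if w<h: w,h,a=h,w,a+90
    print(np.round(c.mean((0,1))),'ctr',round(cx,4),round(cy,4),'size',round(w,3),round(h,3),'ang',round(a,1))
big=cv2.resize(im[160:245,130:420],None,fx=2.7,fy=2.7,interpolation=2)
st=cv2.resize(im[165:220,305:370],(400,338),interpolation=2)
s=cv2.imread('pics/scene0.png'); sc=cv2.resize(s[160:260,115:180],(228,350),interpolation=2)
o=np.zeros((590,790,3),np.uint8); o[:big.shape[0],:big.shape[1]]=big; o[240:240+338,:400]=st; o[236:586,420:648]=sc
cv2.imwrite('pics/c1.png',o)
E
python3 m.py
```

```text
[387. 199.] ctr 0.5235 -0.3872 size 0.157 0.085 ang 167.4
[156. 200.] ctr 0.5291 0.375 size 0.14 0.075 ang 5.8
[272. 200.] ctr 0.5282 -0.008 size 0.18 0.095 ang 2.2
[215. 192.] ctr 0.522 0.1793 size 0.232 0.095 ang 2.6
```

View pics/c1.png

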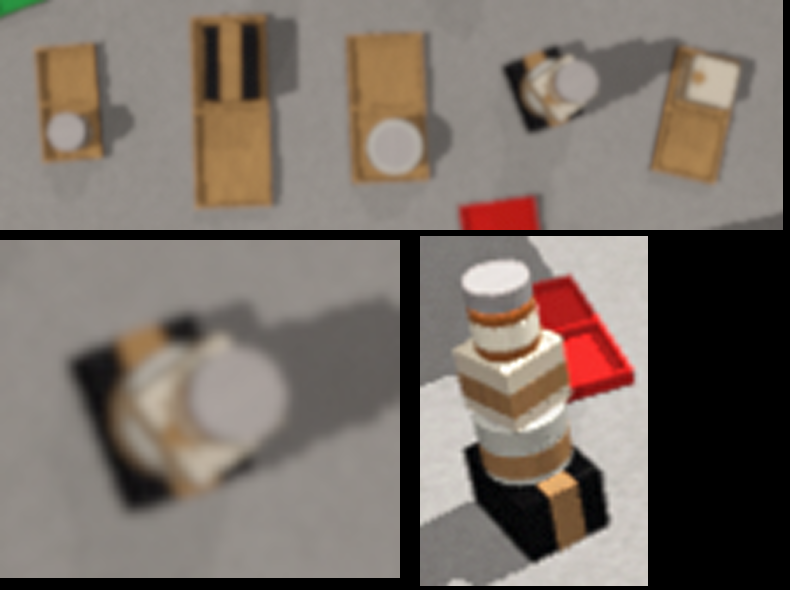

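The crop confirms the brown jar tray, carton tray, tin tray and square tray. Each has one compartment filled and one empty, as described. The stack has the jar lid at crop (238,392), and the carton's long axis runs along its left edge. Now the jar position.

```bash
cat >> h.py <<'E'
def go(x,y,z,yaw=None):
    o=get_obs(); q=o['tool_rot']; p=np.array(o['position'])
    from scipy.spatial.transform import Rotation as R
    M=R.from_quat(q).as_matrix(); cur=np.degrees(np.arctan2(M[1,0],M[0,0]))
    d=M.T@(np.array([x,y,z])-p); s=0 if yaw is None else -((yaw-cur+90)%180-90)
    print('pos',p.round(4),'yaw',cur.round(1),'tilt',M[2,:2].round(4),'-> move',(d*1000).round(1),'mm spin',round(s,1)); return d
E
python3 - <<'E'
from h import *
a=onz('top',(343.4,189.4),.204); b=onz('scene',(136.9,172),.204); print(a,b)
for n,uv in (('L',(70,360)),('B',(128,510)),('bandtop',(143,340))):
    print(n,onz('top',(305+uv[0]/6.15-.5,165+(uv[1]-240)/6.15-.5),.052))
print('bottle',onz('top',(235,115),.227),onz('top',(236,127),0.05))
go(a[0],a[1],.25,5.8)
E
```

```text
[ 0.5509559  -0.19438043  0.204     ] [ 0.55331105 -0.19087474  0.204     ]
L [ 0.57720297 -0.14225142  0.052     ]
B [ 0.4999001  -0.17259978  0.052     ]
bandtop [ 0.58813885 -0.18039991  0.052     ]
bottle [0.75291684 0.11399227 0.227     ] [0.7572761  0.11476154 0.05      ]
pos [ 0.2035 -0.5902  0.1947] yaw 19.0 tilt [ 0.0003 -0.0019] -> move [ 457.4 -261.1  -54.7] mm spin 13.2
```

Call:
servo_tool(moves="0.02 -0.01 -0.03 2 0.087; 0.05 -0.03 -0.055 4 0.087; 0.085 -0.048 -0.055 6 0.087; 0.12 -0.068 -0.055 8 0.087; 0.155 -0.088 -0.055 10 0.087; 0.19 -0.108 -0.055 13 0.087; 0.225 -0.128 -0.055 13.2 0.087; 0.26 -0.148 -0.055 13.2 0.087; 0.295 -0.168 -0.055 13.2 0.087; 0.33 -0.188 -0.055 13.2 0.087", grip_force=15)

```text
time: 0.93
position: [0.4551, -0.3037, 0.2503]
tool_rot: [0.999, 0.051, -0.0, -0.0]
ft_force: [-0.2, -0.5, -0.2]
grip_width: 0.0867
grip_force: 0.0
```

```bash
python3 -c "
from h import *
go(.552,-.193,.25,5.8);print(get_obs()['time'])"
```

```text
pos [ 0.4551 -0.3037  0.2503] yaw 5.8 tilt [-0.0005 -0.0006] -> move [ 107.6 -100.3    0.3] mm spin 0.0
0.9333
```

Call:
servo_tool(moves="0.03 -0.028 0 0 0.087; 0.058 -0.055 0 0 0.087; 0.085 -0.08 0 0 0.087; 0.108 -0.1 0 0 0.087; 0.108 -0.1 0 0 0.087; 0.108 -0.1 0.025 0 0.087; 0.108 -0.1 0.05 0 0.087; 0.108 -0.1 0.07 0 0.087; 0.108 -0.1 0.082 0 0.087; 0.108 -0.1 0.082 0 0.087")

```text
time: 1.77
position: [0.5489, -0.1942, 0.1651]
tool_rot: [0.999, 0.051, -0.003, -0.002]
ft_force: [0.2, 0.1, -0.5]
grip_width: 0.0867
grip_force: 0.0
```

```bash
python3 -c "
from h import *
go(.552,-.193,.168,5.8)
im=pic('scene','s1.png');t=pic('top','t1.png')
cv2.imwrite('pics/c2.png',np.hstack([cv2.resize(im[90:260,70:220],(400,453)),cv2.resize(t[150:250,290:390],(390,390))[:453] if 0 else cv2.resize(t[140:240,290:378],(399,453))]))"
```

```text
pos [ 0.5489 -0.1942  0.1651] yaw 5.8 tilt [-0.0066 -0.0044] -> move [ 3.2 -0.9 -2.9] mm spin -0.0
```

View pics/c2.png

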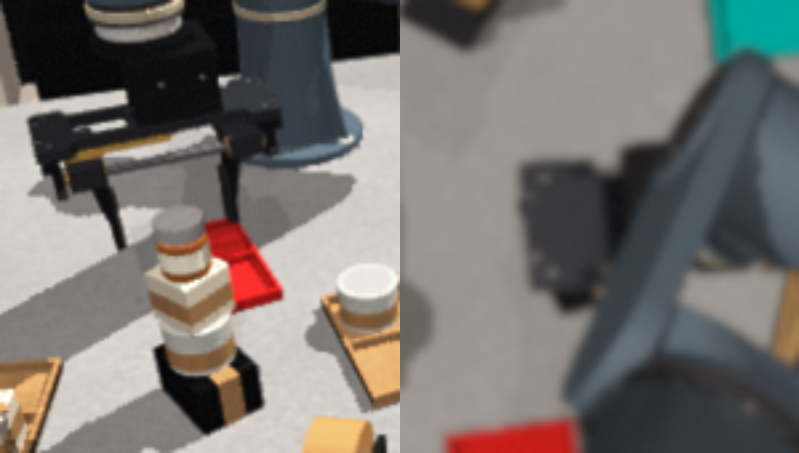

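```bash
python3 -c "
from h import *
o=get_obs();p=o['position']
for q in (p,(.552,-.193,.165),(.552,-.193,.204)):
  u=px('scene',q);print((u-[70,90])*2.667, px('top',q))
print((px('scene',p+[0,.0435,0])-[70,90])*2.667,(px('scene',p-[0,.0435,0])-[70,90])*2.667)"
```

```text
[179.40902258 253.66095098] [340.85582983 190.09493655]
[182.96038224 256.6262849 ] [339.76550331 189.89077057]
[175.7272451  218.39136936] [342.91614658 189.02468642]
[229.40570601 244.54302437] [128.14501576 263.03835101]
```

Call:
servo_tool(moves="0.003 0 -0.002 0 0.06; 0.003 0 -0.002 0 0.05; 0.003 0 -0.002 0 0.04; 0.003 0 -0.002 0 0.036; 0.003 0 -0.002 0 0.036; 0.003 0 -0.002 0 0.036", grip_force=15)

```text
time: 2.37
position: [0.5547, -0.1949, 0.1709]
tool_rot: [0.999, 0.051, 0.0, 0.0]
ft_force: [0.5, 0.4, 0.6]
grip_width: 0.0552
grip_force: 0.0
```

Call:
servo_tool(moves="0 0 0 0 0.036; 0 0 0 0 0.036; 0 0 0 0 0.036; 0 0 0 0 0.036; 0 0 0 0 0.036; 0 0 0 0 0.036; 0 0 -0.01 0 0.036; 0 0 -0.03 0 0.036; 0 0 -0.06 0 0.036; 0 0 -0.08 0 0.036")

```text
time: 3.2
position: [0.5551, -0.1956, 0.2526]
tool_rot: [0.999, 0.051, 0.001, 0.001]
ft_force: [1.4, -0.0, -1.6]
grip_width: 0.0428
grip_force: 15.0
```

```bash
python3 -c "
from h import *
go(.5629,.3784,.22,5.8);print(get_obs()['grip_width'])"
```

```text
pos [ 0.5551 -0.1956  0.2526] yaw 5.8 tilt [0.0011 0.0016] -> move [  65.8 -570.3   31.8] mm spin 0.0
0.04280082298910872
```

Call:
servo_tool(moves="0.002 -0.015 -0.005 0 0.036; 0.005 -0.045 -0.005 0 0.036; 0.009 -0.08 -0.005 0 0.036; 0.014 -0.12 -0.005 0 0.036; 0.018 -0.158 -0.005 0 0.036; 0.023 -0.196 -0.005 0 0.036; 0.027 -0.234 -0.005 0 0.036; 0.032 -0.272 -0.005 0 0.036; 0.036 -0.31 -0.005 0 0.036; 0.04 -0.348 -0.005 0 0.036")

```text
time: 4.03
position: [0.5577, 0.1578, 0.2547]
tool_rot: [0.999, 0.051, -0.001, 0.0]
ft_force: [0.4, -0.4, -1.7]
grip_width: 0.0431
grip_force: 15.0
```

Call:
servo_tool(moves="0.005 -0.035 0 0 0.036; 0.01 -0.07 0 0 0.036; 0.014 -0.11 0 0 0.036; 0.018 -0.15 0 0 0.036; 0.022 -0.185 0 0 0.036; 0.025 -0.21 0 0 0.036; 0.026 -0.222 0 0 0.036; 0.026 -0.222 0.02 0 0.036; 0.026 -0.222 0.05 0 0.036; 0.026 -0.222 0.08 0 0.036")

```text
time: 4.87
position: [0.5623, 0.3791, 0.1752]
tool_rot: [0.999, 0.051, 0.001, 0.0]
ft_force: [0.8, 0.4, -2.5]
grip_width: 0.0434
grip_force: 15.0
```

```bash
python3 -c "
from h import *
t=pic('top','t2.png'); s=pic('scene','s2.png')
a=cv2.resize(t[140:260,120:260],(560,480)); b=cv2.resize(s[100:220,280:340],(240,480))
cv2.imwrite('pics/c3.png',np.hstack([a,b]))
lo=t[165:225,190:400]
go(.5629,.3784,.025,5.8)"
```

```text
pos [0.5573 0.3761 0.169 ] yaw 5.8 tilt [-0.0144  0.0055] -> move [  7.8  -2.5 143.9] mm spin -0.0
```

View pics/c3.png

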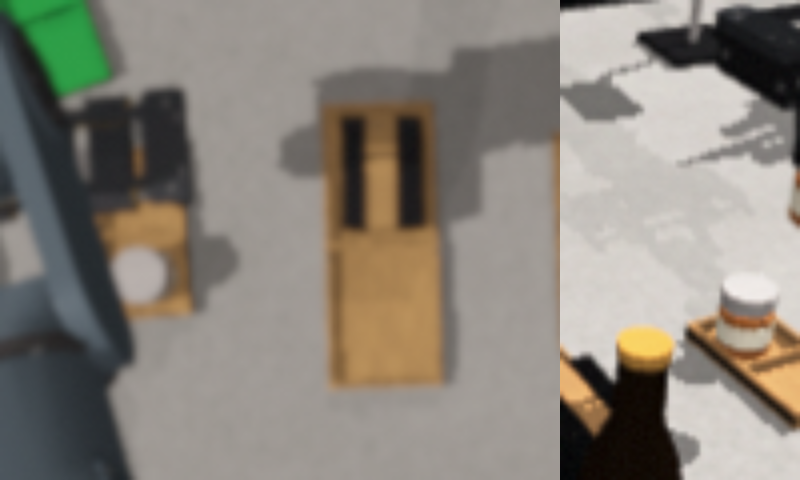

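The jar hangs over the empty compartment of the brown jar tray, whose occupied jar lid is at (140,272). Descending.

Call:
servo_tool(moves="0 0 0 0 0.036; 0 0 0.03 0 0.036; 0 0 0.06 0 0.036; 0 0 0.09 0 0.036; 0 0 0.115 0 0.036; 0 0 0.13 0 0.036; 0 0 0.135 0 0.036; 0 0 0.135 0 0.036; 0 0 0.135 0 0.036")

```text
time: 5.72
position: [0.5646, 0.3795, 0.0428]
tool_rot: [0.999, 0.051, 0.002, -0.001]
ft_force: [0.5, -0.7, -1.8]
grip_width: 0.0434
grip_force: 15.0
```

```bash
python3 -c "
from h import *
go(.5629,.3784,.025,5.8)
s=pic('scene','s3.png')
cv2.imwrite('pics/c4.png',cv2.resize(s[150:220,290:370],(640,560)))"
```

```text
pos [0.5646 0.3795 0.0428] yaw 5.8 tilt [ 0.0039 -0.0013] -> move [-1.8  1.  17.8] mm spin -0.0
```

View pics/c4.png

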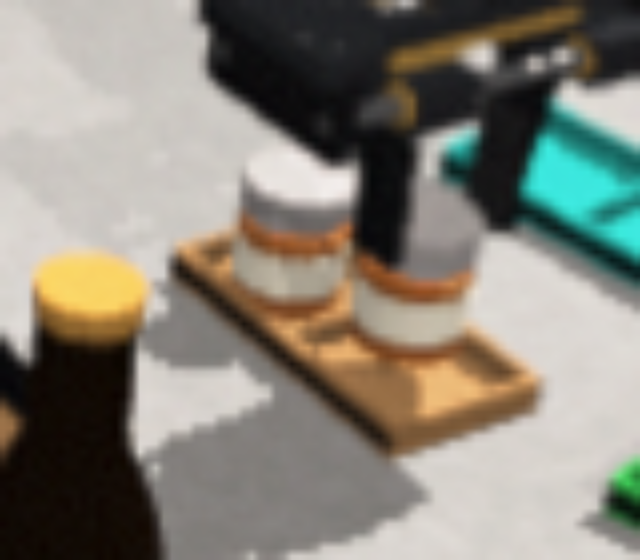

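The jar is above the empty compartment, with its base at about (410,350). Lowering slowly.

Call:
servo_tool(moves="0 0 0.006 0 0.036; 0 0 0.011 0 0.036; 0 0 0.014 0 0.036; 0 0 0.016 0 0.036; 0 0 0.017 0 0.036; 0 0 0.017 0 0.036; 0 0 0.017 0 0.036")

```text
time: 6.35
position: [0.5628, 0.3789, 0.0244]
tool_rot: [0.999, 0.051, 0.0, -0.0]
ft_force: [-1.2, -0.0, 4.5]
grip_width: 0.043
grip_force: 15.0
```

Call:
servo_tool(moves="0 0 0 0 0.05; 0 0 0 0 0.055; 0 0 0 0 0.06; 0 0 0 0 0.065; 0 0 0 0 0.07; 0 0 0 0 0.07; 0 0 -0.02 0 0.075; 0 0 -0.05 0 0.087; 0 0 -0.09 0 0.087; 0 0 -0.13 0 0.087")

```text
time: 7.18
position: [0.5617, 0.3783, 0.1536]
tool_rot: [0.999, 0.051, -0.001, 0.001]
ft_force: [0.9, 0.7, 0.5]
grip_width: 0.0847
grip_force: 0.0
```

```bash
python3 -c "
from h import *
go(.55,-.06,.25,5.8); print(get_obs()['ft_force'])
s=pic('scene','s4.png');t=pic('top','t4.png')
a=cv2.resize(t[155:235,305:385],(500,500),interpolation=2);
b=cv2.resize(s[180:255,120:175],(290,395),interpolation=2); o=np.zeros((500,790,3),np.uint8);o[:,:500]=a;o[:395,500:]=b
cv2.imwrite('pics/c5.png',o)"
```

```text
pos [0.5617 0.3783 0.1536] yaw 5.8 tilt [-0.003  0.001] -> move [-56.2 435.  -95.8] mm spin 0.0
[0.88073538 0.71866283 0.48005125]
```

View pics/c5.png

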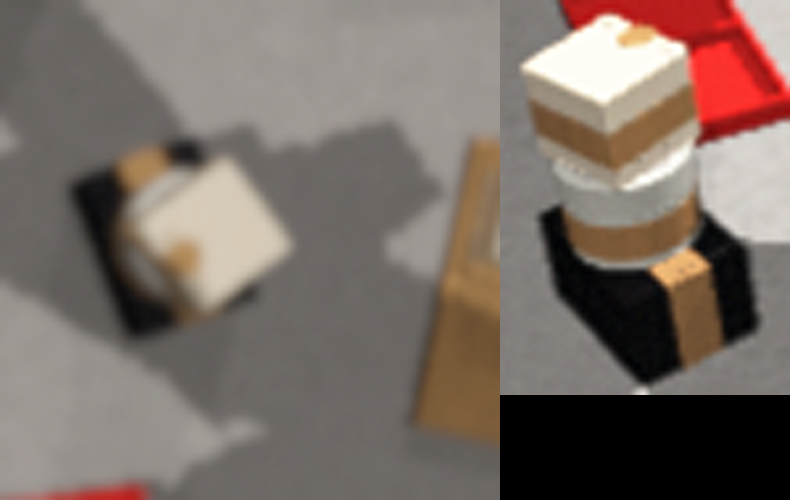

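```bash
python3 -c "
from h import *
P=np.array([onz('top',(305+u/6.25-.5,155+v/6.25-.5),.150)[:2] for u,v in ((228,156),(293,243),(208,311),(137,224))],np.float32)
print(P,P.mean(0),cv2.minAreaRect(P))
for i in range(4):
  e=P[(i+1)%4]-P[i];print(np.linalg.norm(e),np.degrees(np.arctan2(e[1],e[0])))
Q=[onz('scene',(120+(u-500)/5.27-.5,180+v/5.27-.5),.150)[:2] for u,v in ((606,12),(690,48),(606,105),(521,67))]
print(np.array(Q),np.mean(Q,0))
"
```

```text
[[ 0.5839677  -0.2001762 ]
 [ 0.5431029  -0.23119853]
 [ 0.51048416 -0.19048406]
 [ 0.55114067 -0.15667847]] [ 0.54717386 -0.19463432] ((0.546579122543335, -0.19435037672519684), (0.05282311141490936, 0.05449441820383072), 37.203819274902344)
0.051306088 -142.79617
0.052169453 128.70026
0.05287504 39.74328
0.054494638 -52.95874
[[ 0.50806188 -0.18817085]
 [ 0.55223257 -0.15561794]
 [ 0.58488555 -0.19664313]
 [ 0.54184104 -0.22931879]] [ 0.54675526 -0.19243768]
```

Call:
servo_tool(moves="-0.002 0.015 -0.03 0 0.087; -0.006 0.045 -0.06 0 0.087; -0.011 0.083 -0.08 0 0.087; -0.016 0.122 -0.085 0 0.087; -0.021 0.161 -0.085 0 0.087; -0.026 0.2 -0.085 0 0.087; -0.031 0.239 -0.085 0 0.087; -0.036 0.278 -0.085 0 0.087; -0.04 0.317 -0.085 0 0.087; -0.045 0.356 -0.085 0 0.087")

```text
time: 8.12
position: [0.5535, 0.0183, 0.2383]
tool_rot: [0.999, 0.051, 0.0, -0.0]
ft_force: [0.7, -0.2, 0.1]
grip_width: 0.0868
grip_force: 0.0
```

Call:
servo_tool(moves="-0.005 0.038 0 -4 0.087; -0.01 0.076 0 -10 0.087; -0.015 0.114 0 -16 0.087; -0.02 0.15 0 -22 0.087; -0.024 0.18 0 -28 0.087; -0.027 0.205 0 -32.2 0.087; -0.027 0.211 0 -32.2 0.087; -0.027 0.211 0 -32.2 0.087; -0.027 0.211 0 -32.2 0.087")

```text
time: 8.87
position: [0.5481, -0.1919, 0.2381]
tool_rot: [0.946, 0.325, -0.0, -0.001]
ft_force: [-0.1, 0.2, 0.4]
grip_width: 0.0872
grip_force: 0.0
```

```bash
python3 -c "
from h import *
go(.547,-.1935,.118,38)"
```

```text
pos [ 0.5481 -0.1919  0.2381] yaw 37.9 tilt [ 0.0002 -0.0016] -> move [ -1.9   0.8 120.1] mm spin -0.1
```

Call:
servo_tool(moves="-0.002 0.001 0.03 0 0.087; -0.002 0.001 0.065 0 0.087; -0.002 0.001 0.095 0 0.087; -0.002 0.001 0.113 0 0.087; -0.002 0.001 0.12 0 0.087; -0.002 0.001 0.12 0 0.08; -0.002 0.001 0.12 0 0.07; -0.002 0.001 0.12 0 0.062; -0.002 0.001 0.12 0 0.055; -0.002 0.001 0.12 0 0.045")

```text
time: 9.7
position: [0.5484, -0.1949, 0.12]
tool_rot: [0.945, 0.326, 0.001, 0.001]
ft_force: [-0.4, 0.2, 0.3]
grip_width: 0.0615
grip_force: 0.0
```

Call:
servo_tool(moves="0 0 0 0 0.045; 0 0 0 0 0.045; 0 0 0 0 0.045; 0 0 0 0 0.045; 0 0 0 0 0.045; 0 0 0 0 0.045")

```text
time: 10.2
position: [0.5476, -0.1946, 0.1194]
tool_rot: [0.946, 0.326, 0.0, 0.0]
ft_force: [-0.8, 1.2, 6.0]
grip_width: 0.0517
grip_force: 15.0
```

Call:
servo_tool(moves="0 0 -0.006 0 0.045; 0 0 -0.02 0 0.045; 0 0 -0.045 0 0.045; 0 0 -0.075 0 0.045; 0 0 -0.1 0 0.045; 0 0 -0.11 0 0.045; 0 0 -0.11 0 0.045; 0 0 -0.11 0 0.045")

```text
time: 10.87
position: [0.5471, -0.1944, 0.2281]
tool_rot: [0.945, 0.326, -0.0, -0.0]
ft_force: [-0.0, -0.5, -1.5]
grip_width: 0.0518
grip_force: 15.0
```

```bash
python3 -c "
from h import *
o=get_obs();print(o['grip_width'],o['ft_force'])
go(.4864,-.3789,.22,-12.6)
s=pic('scene','s5.png');t=pic('top','t5.png')
a=cv2.resize(s[110:270,60:200],(420,480));b=cv2.resize(t[150:250,290:370],(384,480))
cv2.imwrite('pics/c6.png',np.hstack([a,b]))"
```

```text
0.051826832970293876 [-0.01920592 -0.45847417 -1.46757237]
pos [ 0.5471 -0.1944  0.2281] yaw 38.0 tilt [-0.0002 -0.0004] -> move [-161.4  108.     8. ] mm spin 50.6
```

View pics/c6.png

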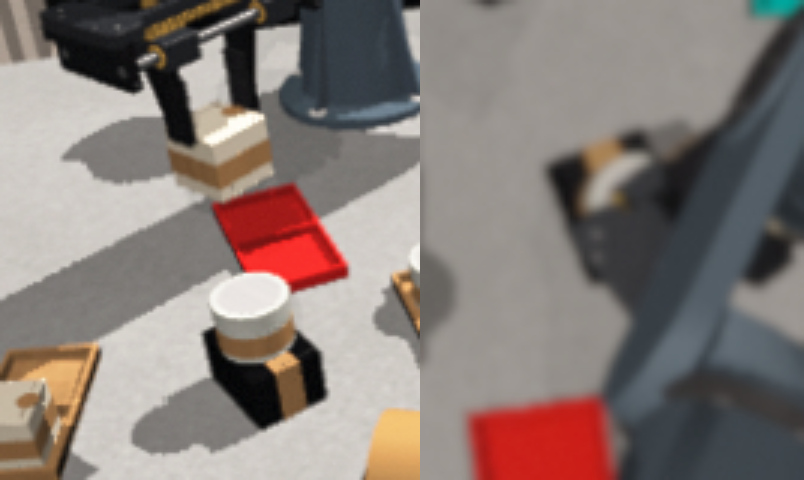

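The square carton is held level and the tin still sits on the long carton at (252,310). Moving to the square tray.

Call:
servo_tool(moves="-0.013 0.009 0 5 0.045; -0.033 0.022 0 11 0.045; -0.06 0.04 0 17.5 0.045; -0.087 0.058 0 24 0.045; -0.114 0.076 0 31 0.045; -0.138 0.092 0 38 0.045; -0.155 0.104 0 45 0.045; -0.161 0.108 0 50.6 0.045; -0.161 0.108 0 50.6 0.045; -0.161 0.108 0 50.6 0.045")

```text
time: 11.8
position: [0.4861, -0.3781, 0.2265]
tool_rot: [0.994, -0.109, -0.001, -0.002]
ft_force: [1.1, 0.8, -0.7]
grip_width: 0.0514
grip_force: 15.0
```

Call:
servo_tool(moves="0 0 0.02 0 0.045; 0 0 0.05 0 0.045; 0 0 0.08 0 0.045; 0 0 0.11 0 0.045; 0 0 0.135 0 0.045; 0 0 0.155 0 0.045; 0 0 0.17 0 0.045; 0 0 0.17 0 0.045; 0 0 0.17 0 0.045")

```text
time: 12.55
position: [0.4868, -0.3768, 0.0574]
tool_rot: [0.994, -0.108, -0.001, -0.001]
ft_force: [0.6, 0.2, -0.5]
grip_width: 0.0518
grip_force: 15.0
```

```bash
python3 -c "
from h import *
go(.4864,-.3789,.0225,-12.6)
s=pic('scene','s6.png');t=pic('top','t6.png')
a=cv2.resize(s[190:290,30:110],(384,480));b=cv2.resize(t[160:260,340:420],(384,480))
cv2.imwrite('pics/c7.png',np.hstack([a,b]))"
```

```text
pos [ 0.4868 -0.3768  0.0574] yaw -12.4 tilt [-0.0028 -0.0023] -> move [ 0.2  2.2 34.8] mm spin 0.2
```

View pics/c7.png

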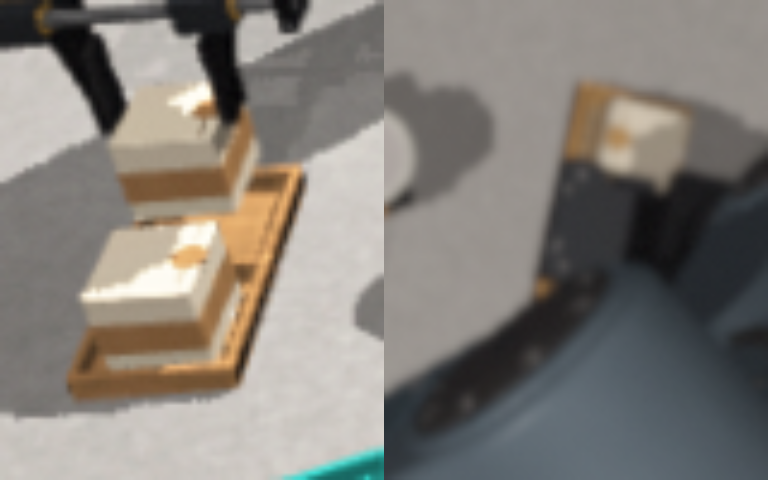

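Aligned, with the held carton parallel to its neighbour. Lowering.

Call:
servo_tool(moves="0 0 0.012 0 0.045; 0 0 0.02 0 0.045; 0 0 0.026 0 0.045; 0 0 0.03 0 0.045; 0 0 0.032 0 0.045; 0 0 0.033 0 0.045; 0 0 0.034 0 0.045; 0 0 0.034 0 0.045; 0 0 0.034 0 0.045")

```text
time: 13.4
position: [0.4872, -0.379, 0.0248]
tool_rot: [0.994, -0.11, 0.0, 0.0]
ft_force: [-0.5, 0.7, -1.4]
grip_width: 0.0515
grip_force: 15.0
```

Call:
servo_tool(moves="0 0 0.001 0 0.045; 0 0 0.002 0 0.045; 0 0 0.002 0 0.045; 0 0 0.002 0 0.045")

```text
time: 13.73
position: [0.4874, -0.3791, 0.0234]
tool_rot: [0.994, -0.11, 0.0, 0.0]
ft_force: [-1.4, 0.8, 4.8]
grip_width: 0.0517
grip_force: 15.0
```

Contact. Release and rise.

Call:
servo_tool(moves="0 0 0 0 0.058; 0 0 0 0 0.062; 0 0 0 0 0.066; 0 0 0 0 0.07; 0 0 0 0 0.075; 0 0 0 0 0.075; 0 0 -0.02 0 0.08; 0 0 -0.055 0 0.087; 0 0 -0.095 0 0.087; 0 0 -0.13 0 0.087")

```text
time: 14.57
position: [0.487, -0.3787, 0.1539]
tool_rot: [0.994, -0.11, -0.0, -0.0]
ft_force: [1.2, -0.5, -0.5]
grip_width: 0.0857
grip_force: 0.0
```

```bash
python3 -c "
from h import *
go(.55,-.19,.17)
s=pic('scene','s7.png');t=pic('top','t7.png')
a=cv2.resize(t[160:230,300:415],(790,481),interpolation=2)
cv2.imwrite('pics/c8.png',a)"
```

```text
pos [ 0.487  -0.3787  0.1539] yaw -12.6 tilt [-0.0004 -0.0003] -> move [  20.4 -197.9  -16. ] mm spin 0
```

View pics/c8.png

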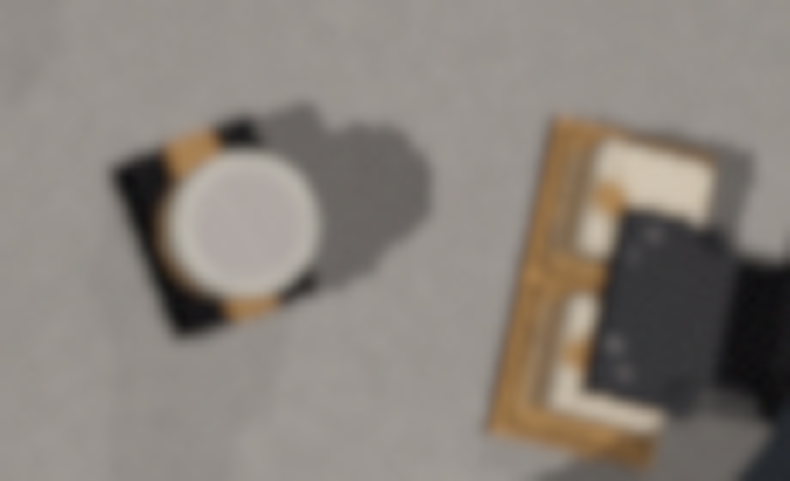

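The square carton is seated in its tray and the tin lid is centred at crop (247,223) on the long carton.

```bash
python3 -c "
from h import *
a=onz('top',(300+247/6.87-.5,160+223/6.87-.5),.1);print(a)
go(a[0],a[1],.16,2.2)"
```

```text
[ 0.54973521 -0.19459973  0.1       ]
pos [ 0.4906 -0.3825  0.1593] yaw -12.6 tilt [0.0116 0.0082] -> move [  16.8 -196.2   -2.1] mm spin -14.8
```

Call:
servo_tool(moves="0.003 -0.025 -0.012 -3 0.087; 0.007 -0.06 -0.012 -6 0.087; 0.011 -0.1 -0.012 -9 0.087; 0.015 -0.14 -0.012 -12 0.087; 0.019 -0.175 -0.012 -14.8 0.087; 0.021 -0.193 -0.012 -14.8 0.087; 0.021 -0.193 -0.012 -14.8 0.087; 0.021 -0.193 -0.012 -14.8 0.087")

```text
time: 15.33
position: [0.5495, -0.1939, 0.1638]
tool_rot: [1.0, 0.021, -0.001, -0.0]
ft_force: [-0.3, -0.2, -0.5]
grip_width: 0.0869
grip_force: 0.0
```

```bash
python3 -c "
from h import *
go(.5497,-.1946,.073,2.2)"
```

```text
pos [ 0.5495 -0.1939  0.1638] yaw 2.4 tilt [-0.0013 -0.0002] -> move [ 0.3  0.8 90.8] mm spin 0.2
```

Call:
servo_tool(moves="0 0.001 0.025 0 0.087; 0 0.001 0.05 0 0.087; 0 0.001 0.072 0 0.087; 0 0.001 0.085 0 0.087; 0 0.001 0.091 0 0.087; 0 0.001 0.091 0 0.087; 0 0.001 0.091 0 0.08; 0 0.001 0.091 0 0.07; 0 0.001 0.091 0 0.056; 0 0.001 0.091 0 0.056")

```text
time: 16.17
position: [0.5504, -0.1965, 0.0746]
tool_rot: [1.0, 0.019, 0.001, 0.001]
ft_force: [-1.3, 0.3, 1.2]
grip_width: 0.068
grip_force: 0.0
```

Call:
servo_tool(moves="0 0 0 0 0.056; 0 0 0 0 0.056; 0 0 0 0 0.056; 0 0 0 0 0.056; 0 0 0 0 0.056", grip_force=20)

```text
time: 16.58
position: [0.5497, -0.1959, 0.0736]
tool_rot: [1.0, 0.019, 0.0, 0.0]
ft_force: [-0.8, -0.4, -0.1]
grip_width: 0.0559
grip_force: 0.0
```

```bash
python3 -c "
from h import *
s=pic('scene','s8.png');t=pic('top','t8.png');print(get_obs()['grip_width'],get_obs()['grip_force'],get_obs()['ft_force'])
a=cv2.resize(s[130:270,90:200],(377,480));b=cv2.resize(t[150:250,290:370],(384,480))
cv2.imwrite('pics/c9.png',np.hstack([a,b]))"
```

```text
0.0563970257767719 0.0 [0.35673996 0.0892128  0.82603192]
```

View pics/c9.png

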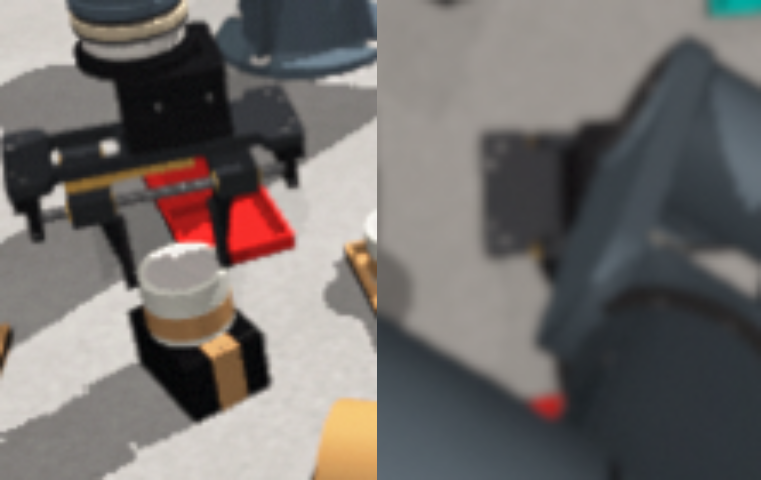

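```bash
python3 -c "
from h import *
from scipy.spatial.transform import Rotation as R
for f in ('s7','s8'):
  im=cv2.imread(f'pics/{f}.png');hs=cv2.cvtColor(im,cv2.COLOR_BGR2HSV)
  m=cv2.inRange(hs,(0,0,120),(180,60,255))
for uv in ((143.4,208.8),):print(onz('scene',uv,.1))
o=get_obs();p=o['position'];print(p,o['q'],R.from_quat(o['tool_rot']).as_matrix().round(4))
print('TCP px',(px('scene',p)-[90,130])*3.43, 'tin px',(px('scene',(.5497,-.1946,.1))-[90,130])*3.43)
for sg in(1,-1): print((px('scene',p+[0,.028*sg,0])-[90,130])*3.43,(px('scene',p+[0,.028*sg,.019])-[90,130])*3.43)
for f in ('s7','s8'):
  im=cv2.imread(f'pics/{f}.png'); cv2.imwrite('pics/tmp_%s.png'%f,im)
a=cv2.imread('pics/s7.png')[190:260,110:180];b=cv2.imread('pics/s8.png')[190:260,110:180]
cv2.imwrite('pics/c10.png',cv2.resize(np.hstack([a,b]),(800,400),interpolation=2))"
```

```text
[ 0.55348596 -0.19193591  0.1       ]
[ 0.54971868 -0.19596236  0.07353899] [-5.33795831e-01  6.36068650e-01  1.64184104e+00 -3.87193281e-06
  8.63702773e-01  9.98324547e-01] [[ 0.9993  0.0387 -0.    ]
 [ 0.0387 -0.9993  0.    ]
 [-0.     -0.     -1.    ]]
TCP px [182.5494746  297.80035535] tin px [178.72118677 268.04411739]
[221.46106058 289.74647097] [217.84014452 268.8543208 ]
[143.0408246  305.97269495] [138.39749011 284.9183894 ]
```

View pics/c10.png

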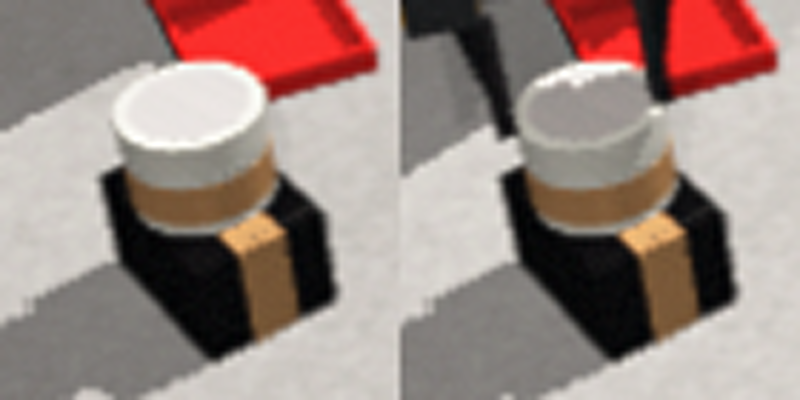

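```bash
python3 -c "
from h import *
for z in (.0735,.085,.09,.095,.105):
  a,b=[onz('scene',(110+(u-400)/5.714-.5,190+v/5.714-.5),z) for u,v in ((513,136),(643,96))]
  print(z,a.round(4),b.round(4))
import cv2
o=cv2.imread('pics/s8.png')[150:235,90:180]
cv2.imwrite('pics/c11.png',cv2.resize(o,(794,600)[:2] if 0 else (635,600),interpolation=cv2.INTER_CUBIC))
"
```

```text
0.0735 [ 0.5231 -0.2274  0.0735] [ 0.5127 -0.1691  0.0735]
0.085 [ 0.5392 -0.2269  0.085 ] [ 0.529  -0.1698  0.085 ]
0.09 [ 0.5462 -0.2266  0.09  ] [ 0.5361 -0.17    0.09  ]
0.095 [ 0.5532 -0.2264  0.095 ] [ 0.5432 -0.1703  0.095 ]
0.105 [ 0.5673 -0.2259  0.105 ] [ 0.5574 -0.1709  0.105 ]
```

View pics/c11.png

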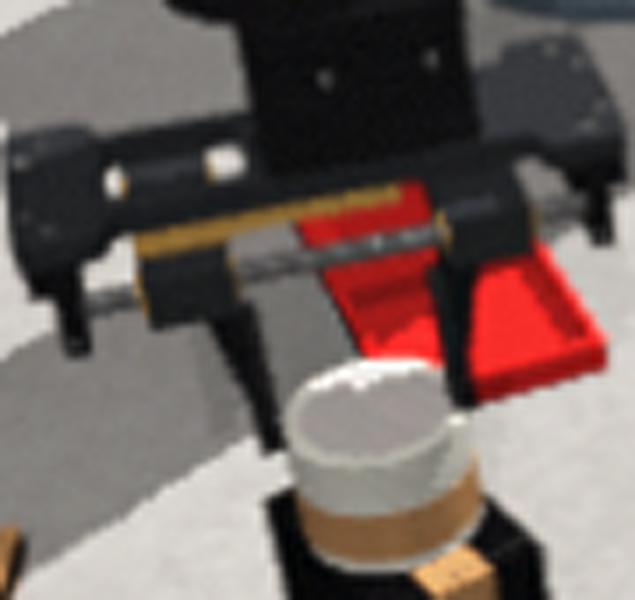

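```bash
python3 -c "
from h import *
t=cv2.imread('pics/t7.png');u=px('top',(.5628,.3789,.058));print(u)
x,y=int(u[0])-20,int(u[1])-16
r=t[y:y+50,x:x+40];hs=cv2.cvtColor(r,cv2.COLOR_BGR2HSV)
m=cv2.inRange(hs,(0,0,130),(180,60,255)); b=cv2.inRange(hs,(8,80,50),(25,255,255))
# lids: low-saturation blobs enclosed by the brown tray hull
c=max(cv2.findContours(b,0,2)[0],key=cv2.contourArea); h=np.zeros_like(b);cv2.fillConvexPoly(h,cv2.convexHull(c),255)
for k in cv2.findContours(m&cv2.erode(h,np.ones((3,3))),0,2)[0]:
  if cv2.contourArea(k)>15:
    (cx,cy),rad=cv2.minEnclosingCircle(k);print('lid',cx+x,cy+y,rad,onz('top',(cx+x,cy+y),.058))
for f in('t7','t8'):
  t=cv2.imread(f'pics/{f}.png')
  # gripper body extents from the dark region
print('body rows 177..203 ->',[onz('top',(316,v),.2)[:2].round(4) for v in (177,190,203)])
"
```

```text
[151.26053784 186.20816176]
lid 154.1774196624756 208.46774291992188 7.3392534255981445 [0.49283848 0.367778   0.058     ]
lid 151.45121955871582 187.66260147094727 7.263464450836182 [0.55821373 0.37816609 0.058     ]
body rows 177..203 -> [array([ 0.5854, -0.117 ]), array([ 0.5485, -0.1171]), array([ 0.5118, -0.1172])]
```

Call:
servo_tool(moves="0 0 0 0 0.087; 0 0 0 0 0.087; 0 0 0 0 0.087; 0 0 0 0 0.087; 0 0 0 0 0.087; 0 0 0.006 0 0.087; 0 0 0.012 0 0.087; 0 0 0.016 0 0.087; 0 0 0.016 0 0.087; 0 0 0.016 0 0.087")

```text
time: 17.52
position: [0.5493, -0.1958, 0.0569]
tool_rot: [1.0, 0.019, -0.001, -0.0]
ft_force: [0.2, 0.0, 0.9]
grip_width: 0.0866
grip_force: 0.0
```

Call:
servo_tool(moves="0 0 0 0 0.075; 0 0 0 0 0.065; 0 0 0 0 0.058; 0 0 0 0 0.058; 0 0 0 0 0.058; 0 0 0 0 0.058; 0 0 0 0 0.058; 0 0 0 0 0.058; 0 0 0 0 0.058", grip_force=15)

```text
time: 18.27
position: [0.5497, -0.1958, 0.0577]
tool_rot: [1.0, 0.019, 0.0, -0.0]
ft_force: [-0.7, 1.7, 1.9]
grip_width: 0.0637
grip_force: 15.0
```

Call:
servo_tool(moves="0 0 -0.004 0 0.058; 0 0 -0.012 0 0.058; 0 0 -0.03 0 0.058; 0 0 -0.05 0 0.058; 0 0 -0.075 0 0.058; 0 0 -0.1 0 0.058; 0 0 -0.11 0 0.058; 0 0 -0.11 0 0.058; 0 0 -0.11 0 0.058")

```text
time: 19.02
position: [0.5495, -0.1961, 0.1676]
tool_rot: [1.0, 0.019, 0.0, 0.0]
ft_force: [-0.2, 0.2, -2.1]
grip_width: 0.0636
grip_force: 15.0
```

```bash
python3 -c "
from h import *
go(.5722,-.0063,.167,2.2)
s=pic('scene','s9.png');t=pic('top','t9.png')
a=cv2.resize(s[120:270,80:210],(416,480));b=cv2.resize(t[150:250,290:370],(384,480))
cv2.imwrite('pics/c12.png',np.hstack([a,b]))"
```

```text
pos [ 0.5495 -0.1961  0.1676] yaw 2.2 tilt [0.0003 0.0004] -> move [  30.  -188.7    0.5] mm spin 0.0
```

Call:
servo_tool(moves="0.003 -0.015 0 0 0.058; 0.008 -0.045 0 0 0.058; 0.013 -0.08 0 0 0.058; 0.019 -0.12 0 0 0.058; 0.025 -0.155 0 0 0.058; 0.029 -0.18 0 0 0.058; 0.03 -0.188 0 0 0.058; 0.03 -0.188 0.02 0 0.058; 0.03 -0.188 0.05 0 0.058; 0.03 -0.188 0.08 0 0.058")

```text
time: 19.95
position: [0.5727, -0.0072, 0.0864]
tool_rot: [1.0, 0.02, 0.0, 0.0]
ft_force: [0.3, -0.8, -2.7]
grip_width: 0.0639
grip_force: 15.0
```

Call:
servo_tool(moves="0 0 0.02 0 0.058; 0 0 0.04 0 0.058; 0 0 0.055 0 0.058; 0 0 0.062 0 0.058; 0 0 0.065 0 0.058; 0 0 0.065 0 0.058; 0 0 0.065 0 0.058")

```text
time: 20.53
position: [0.5729, -0.0074, 0.0229]
tool_rot: [1.0, 0.019, 0.0, 0.0]
ft_force: [0.3, -0.1, -0.9]
grip_width: 0.0635
grip_force: 15.0
```

```bash
python3 -c "
from h import *
go(.5722,-.0063,.0097,2.2);print(get_obs()['ft_force'])
s=pic('scene','s10.png');t=pic('top','t10.png')
a=cv2.resize(s[170:260,180:260],(400,450));b=cv2.resize(t[155:245,230:310],(400,450))
cv2.imwrite('pics/c13.png',np.hstack([a,b]))"
```

```text
pos [ 0.5729 -0.0074  0.0229] yaw 2.2 tilt [0.0007 0.0003] -> move [-0.6 -1.1 13.2] mm spin -0.0
[ 0.30816013 -0.14880634 -0.90227518]
```

View pics/c13.png

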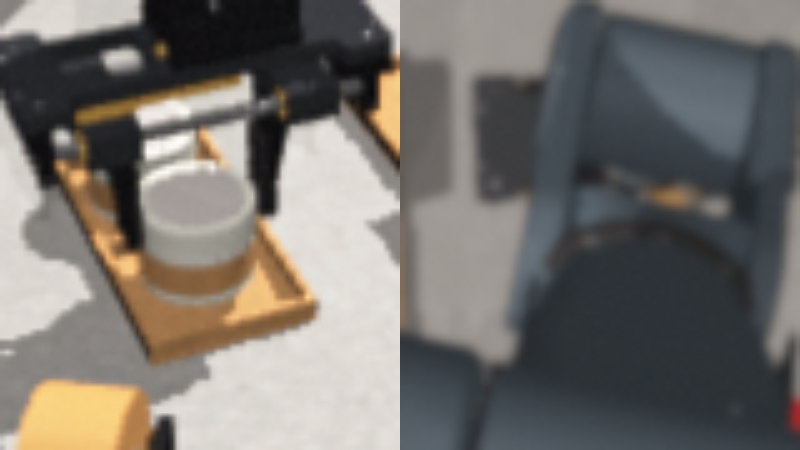

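The tin hangs centred over the empty compartment, with its base at about (200,285) and the fingertips at lid height. Lowering gently.

Call:
servo_tool(moves="0 0 0.004 0 0.058; 0 0 0.007 0 0.058; 0 0 0.009 0 0.058; 0 0 0.011 0 0.058; 0 0 0.012 0 0.058; 0 0 0.012 0 0.058; 0 0 0.012 0 0.058")

```text
time: 21.22
position: [0.5724, -0.007, 0.0104]
tool_rot: [1.0, 0.019, -0.0, -0.0]
ft_force: [0.1, -0.6, -1.7]
grip_width: 0.0639
grip_force: 15.0
```

Call:
servo_tool(moves="0 0 0.001 0 0.058; 0 0 0.001 0 0.058; 0 0 0.001 0 0.058; 0 0 0.001 0 0.058")

```text
time: 21.55
position: [0.5727, -0.007, 0.0098]
tool_rot: [1.0, 0.019, 0.0, 0.0]
ft_force: [-0.2, -0.6, 1.0]
grip_width: 0.0638
grip_force: 15.0
```

Call:
servo_tool(moves="0 0 0 0 0.068; 0 0 0 0 0.07; 0 0 0 0 0.072; 0 0 0 0 0.074; 0 0 0 0 0.076; 0 0 0 0 0.076; 0 0 -0.006 0 0.08; 0 0 -0.03 0 0.082; 0 0 -0.065 0 0.087; 0 0 -0.1 0 0.087")

```text
time: 22.38
position: [0.5713, -0.0068, 0.11]
tool_rot: [1.0, 0.019, -0.002, -0.0]
ft_force: [0.3, 0.4, -0.1]
grip_width: 0.085
grip_force: 0.0
```

Call:
servo_tool(moves="0 0 -0.03 0 0.087; 0 0.02 -0.04 0 0.087; 0 0.04 -0.04 0 0.087; 0 0.06 -0.04 0 0.087")

```text
time: 22.72
position: [0.5756, -0.0675, 0.1518]
tool_rot: [1.0, 0.02, 0.002, 0.001]
ft_force: [0.5, 0.3, -0.0]
grip_width: 0.0872
grip_force: 0.0
```

```bash
python3 -c "
from h import *
t=pic('top','t11.png');s=pic('scene','s11.png')
def mask(im,x0,x1,y0,y1,f):
  m=f(im); k=np.zeros_like(m);k[y0:y1,x0:x1]=m[y0:y1,x0:x1];return k
dark=lambda im:cv2.inRange(im,(0,0,0),(45,45,45))
for y in range(170,216,3): print(y,' '.join('%3d'%v for v in t[y,310:352:2].max(1)))
print(px('top',(.55,-.19,.052)),px('scene',(.55,-.19,.052)))
go(.55,-.19,.15)"
```

```text
170 121 121 122 123 123 123 123 122 121 120 118 117 115 109  82  91  99  99  91  94 108
173 112 117 118 120 121 121 122 122 122 122 123 122 121 102  79  96 100  99  90 111 110
176  91 111 113 115 115 117 117 118 119 120 121 121 117  84  83  98  99  96  93 116 117
179  71  92 106 110 111 112 113 114 115 117 116 118 100  74  91  99  99  98 117 156 161
182  63  65  82 102 105 107 108 108 110 111 112 106  78  77  95  99 100  95 108 135 158
185  61  57  60  70  87  97  99 102 104 106 104  82  72  81  98  99  99  97 108 113 145
188  69  63  81  95  83  76  80  88  93  95  84  72  73  88  99  99  97  97 109 110 134
191 148 150 149 140  91  56  49  47  54  65  71  73  76  92  99  99  97 103 108 110 111
194 156 156 154 149 130  59  21  27  35  49  69  73  80  97  98  98  87 100 108 109 110
197 155 155 151 152 148 103  28  25  35  49  69  74  85  97  98  96  70  74 107 109 109
200 156 152 150 151 150 136  67  23  40  47  64  74  91  99  99  92  51  44  95 112 121
203 156 155 152 149 149 148 118  41  41  45  61  77  94  98  99  92  89 122 144 155 158
206 104 123 136 141 148 151 140  81  44  44  58  81  98  99 100 115 153 161 161 161 160
209  81  81  83  87  97 111 123  87  49  44  53  87  99  98 100 128 157 160 160 161 159
212  79  80  80  83  85  87  91  93  88  77  68  92  99  99 103 139 160 161 162 162 160
215  63  67  71  71  73  75  78  82  91  94  91  99  99  99 107 152 161 162 163 161 161
[330.74096989 192.72871439] [146.96618895 223.13602691]
pos [ 0.5755 -0.0696  0.1506] yaw 2.0 tilt [0.0023 0.0017] -> move [-29.8 119.4   0.8] mm spin 0
```

```bash
python3 -c "
from h import *
S=lambda u,v,z:onz('scene',(110+u/5.714-.5,190+v/5.714-.5),z)[:2].round(4)
T=lambda u,v,z:onz('top',(300+u/6.87-.5,160+v/6.87-.5),z)[:2].round(4)
A,B,L=S(213,358,0),S(335,297,0),S(120,262,0)
print('scene A,B,L',A,B,L,np.linalg.norm(A-B),np.linalg.norm(A-L),np.degrees(np.arctan2(*(B-A)[::-1])),np.degrees(np.arctan2(*(L-A)[::-1])))
print('centre from corners',(B+L)/2)
print('top left edge z0',T(112,170,0),T(180,338,0),'z52',T(112,170,.052),T(180,338,.052))
print('band ends z52',T(192,155,.052),T(250,305,.052))
a,b=T(112,170,0),T(180,338,0);print(np.linalg.norm(a-b)); a,b=T(112,170,.052),T(180,338,.052);print(np.linalg.norm(a-b),np.degrees(np.arctan2(*(a-b)[::-1])))
for f in('s7','s11'):
  s=cv2.imread(f'pics/{f}.png');m=cv2.inRange(s,(0,0,0),(50,50,50));k=np.zeros_like(m);k[210:262,120:175]=m[210:262,120:175]
  c=max(cv2.findContours(k,0,2)[0],key=cv2.contourArea);h=cv2.approxPolyDP(cv2.convexHull(c),1.5,True)[:,0];print(f,h.tolist())
"
```

```text
scene A,B,L [ 0.5979 -0.2045] [ 0.5767 -0.1474] [ 0.5193 -0.2367] 0.060908537989349226 0.08493997880856811 110.36887673630497 -157.72259804916314
centre from corners [ 0.548   -0.19205]
top left edge z0 [ 0.5806 -0.151 ] [ 0.5    -0.1841] z52 [ 0.5765 -0.142 ] [ 0.499  -0.1738]
band ends z52 [ 0.584  -0.1794] [ 0.5146 -0.2066]
0.087131911490567
0.08377046018734768 22.309450079655015
s7 [[129, 220], [151, 235], [152, 250], [145, 251], [131, 235]]
s11 [[129, 220], [135, 219], [151, 235], [153, 249], [147, 252], [131, 235]]
```

Call:
servo_tool(moves="-0.008 0.03 0 -5 0.087; -0.016 0.065 0 -11 0.087; -0.024 0.1 0 -17 0.087; -0.029 0.122 0 -20 0.087; -0.029 0.126 0 -20 0.087; -0.029 0.126 0 -20 0.087; -0.029 0.126 0 -20 0.087")

```text
time: 23.4
position: [0.5504, -0.1927, 0.1494]
tool_rot: [0.981, 0.192, -0.0, -0.001]
ft_force: [0.0, 0.2, 0.8]
grip_width: 0.0867
grip_force: 0.0
```

```bash
python3 -c "
from h import *
go(.549,-.194,.011,22.2)"
```

```text
pos [ 0.5504 -0.1927  0.1494] yaw 22.2 tilt [-0.     -0.0015] -> move [ -1.8   0.9 138.4] mm spin -0.0
```

Call:
servo_tool(moves="-0.002 0.001 0.03 0 0.087; -0.002 0.001 0.055 0 0.087; -0.002 0.001 0.075 0 0.087; -0.002 0.001 0.09 0 0.087; -0.002 0.001 0.105 0 0.087; -0.002 0.001 0.12 0 0.087; -0.002 0.001 0.132 0 0.087; -0.002 0.001 0.137 0 0.087; -0.002 0.001 0.137 0 0.08; -0.002 0.001 0.137 0 0.075", grip_force=20)

```text
time: 24.23
position: [0.5494, -0.195, 0.0127]
tool_rot: [0.981, 0.193, 0.0, -0.0]
ft_force: [0.3, -0.3, 0.4]
grip_width: 0.0802
grip_force: 0.0
```

Call:
servo_tool(moves="0 0 0 0 0.065; 0 0 0 0 0.058; 0 0 0 0 0.058; 0 0 0 0 0.058; 0 0 0 0 0.058; 0 0 0 0 0.058; 0 0 0 0 0.058")

```text
time: 24.82
position: [0.549, -0.1952, 0.0133]
tool_rot: [0.981, 0.192, 0.0, -0.0]
ft_force: [-0.3, 2.8, 5.7]
grip_width: 0.0636
grip_force: 20.0
```

Call:
servo_tool(moves="0 0 -0.004 0 0.058; 0 0 -0.012 0 0.058; 0 0 -0.03 0 0.058; 0 0 -0.055 0 0.058; 0 0 -0.08 0 0.058; 0 0 -0.105 0 0.058; 0 0 -0.12 0 0.058; 0 0 -0.12 0 0.058; 0 0 -0.12 0 0.058")

```text
time: 25.57
position: [0.5495, -0.1962, 0.1333]
tool_rot: [0.981, 0.193, 0.001, 0.001]
ft_force: [-0.3, 0.4, -3.8]
grip_width: 0.064
grip_force: 20.0
```

```bash
python3 -c "
from h import *
go(.4651,.1767,.135,2.6)"
```

```text
pos [ 0.5495 -0.1962  0.1333] yaw 22.2 tilt [0.0011 0.002 ] -> move [  62.8 -377.2   -2.4] mm spin 19.6
```

Call:
servo_tool(moves="0.002 -0.012 0 0 0.058; 0.006 -0.036 0 2 0.058; 0.011 -0.068 0 4 0.058; 0.017 -0.102 0 7 0.058; 0.023 -0.136 0 10 0.058; 0.028 -0.17 0 13 0.058; 0.034 -0.204 0 16 0.058; 0.04 -0.238 0 19 0.058; 0.045 -0.272 0 19.6 0.058; 0.051 -0.306 0 19.6 0.058")

```text
time: 26.4
position: [0.4777, 0.109, 0.1309]
tool_rot: [1.0, 0.022, -0.002, -0.0]
ft_force: [1.0, -0.3, -3.6]
grip_width: 0.0636
grip_force: 20.0
```

```bash
python3 -c "
from h import *
go(.4651,.1767,.135,2.6)"
```

```text
pos [0.4777 0.109  0.1309] yaw 2.6 tilt [-0.0048 -0.0005] -> move [ -9.5 -68.2  -4. ] mm spin -0.0
```

Call:
servo_tool(moves="-0.004 -0.025 0 0 0.058; -0.008 -0.05 0 0 0.058; -0.01 -0.064 0 0 0.058; -0.01 -0.068 0 0 0.058; -0.01 -0.068 0 0 0.058; -0.01 -0.068 0.02 0 0.058; -0.01 -0.068 0.045 0 0.058; -0.01 -0.068 0.065 0 0.058; -0.01 -0.068 0.07 0 0.058; -0.01 -0.068 0.07 0 0.058")

```text
time: 27.23
position: [0.4662, 0.1732, 0.0608]
tool_rot: [1.0, 0.022, -0.002, 0.0]
ft_force: [-1.3, 0.1, -3.6]
grip_width: 0.0637
grip_force: 20.0
```

```bash
python3 -c "
from h import *
go(.4651,.1767,.0173,2.6)"
```

```text
pos [0.4662 0.1732 0.0608] yaw 2.5 tilt [-0.0049  0.0007] -> move [-0.7 -3.6 43.5] mm spin -0.1
```

Call:
servo_tool(moves="0 -0.002 0 0 0.058; 0 -0.003 0.01 0 0.058; 0 -0.003 0.02 0 0.058; 0 -0.003 0.027 0 0.058; 0 -0.003 0.027 0 0.058; 0 -0.003 0.027 0 0.058")

```text
time: 27.73
position: [0.467, 0.1774, 0.0351]
tool_rot: [1.0, 0.023, -0.001, 0.0]
ft_force: [-0.3, 0.4, -3.6]
grip_width: 0.0637
grip_force: 20.0
```

```bash
python3 -c "
from h import *
go(.4651,.1767,.0173,2.6)"
```

```text
pos [0.467  0.1774 0.0351] yaw 2.6 tilt [-0.0013  0.0001] -> move [-1.9  0.6 17.8] mm spin 0.0
```

Call:
servo_tool(moves="-0.001 0 0.005 0 0.058; -0.001 0 0.009 0 0.058; -0.001 0 0.012 0 0.058; -0.001 0 0.014 0 0.058; -0.001 0 0.016 0 0.058; -0.001 0 0.017 0 0.058; -0.001 0 0.017 0 0.058; -0.001 0 0.017 0 0.058")

```text
time: 28.4
position: [0.4665, 0.1774, 0.0186]
tool_rot: [1.0, 0.023, 0.0, -0.0]
ft_force: [-0.4, 0.7, -3.5]
grip_width: 0.064
grip_force: 20.0
```

Call:
servo_tool(moves="0 0 0.001 0 0.058; 0 0 0.0015 0 0.058; 0 0 0.002 0 0.058; 0 0 0.002 0 0.058; 0 0 0.002 0 0.058")

```text
time: 28.82
position: [0.4667, 0.1773, 0.0173]
tool_rot: [1.0, 0.023, 0.0, -0.0]
ft_force: [-0.8, -1.1, 6.2]
grip_width: 0.0638
grip_force: 20.0
```

Contact, now 6.2 N up from -3.5 N. Release and rise.

Call:
servo_tool(moves="0 0 0 0 0.068; 0 0 0 0 0.07; 0 0 0 0 0.072; 0 0 0 0 0.075; 0 0 0 0 0.078; 0 0 0 0 0.078; 0 0 -0.008 0 0.082; 0 0 -0.03 0 0.085; 0 0 -0.065 0 0.087; 0 0 -0.1 0 0.087")

```text
time: 29.65
position: [0.4653, 0.1772, 0.1173]
tool_rot: [1.0, 0.023, -0.002, 0.0]
ft_force: [1.0, 0.0, -0.9]
grip_width: 0.0861
grip_force: 0.0
```

Call:
servo_tool(moves="0 0.03 -0.03 0 0.087; 0 0.065 -0.06 0 0.087; 0 0.1 -0.08 0 0.087; -0.005 0.135 -0.08 0 0.087; -0.01 0.17 -0.08 0 0.087; -0.01 0.205 -0.08 0 0.087; -0.01 0.24 -0.08 0 0.087; -0.01 0.27 -0.08 0 0.087; -0.01 0.28 -0.08 0 0.087; -0.01 0.28 -0.08 0 0.087")

```text
time: 30.48
position: [0.4696, -0.1051, 0.197]
tool_rot: [1.0, 0.021, 0.001, 0.0]
ft_force: [-0.3, 0.9, 0.4]
grip_width: 0.087
grip_force: 0.0
```

```bash
python3 -c "
from h import *
t=pic('top','t12.png');s=pic('scene','s12.png');print(get_obs()['position'],get_obs()['time'])
a=cv2.resize(s[150:270,30:360],(790,287),interpolation=2);b=cv2.resize(t[150:245,130:420],(790,259),interpolation=2)
cv2.imwrite('pics/final.png',np.vstack([a,b]))"
```

```text
[ 0.46861936 -0.10199993  0.19658626] 30.5833
```

View pics/final.png

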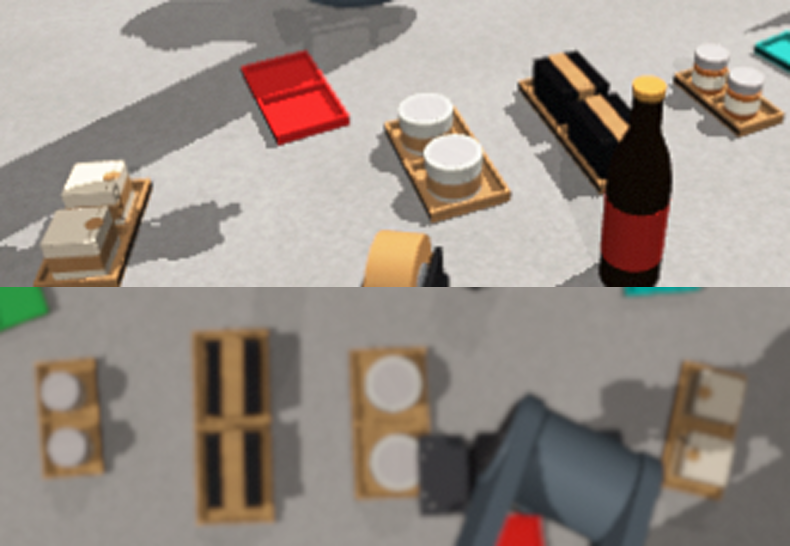

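All four packs stand in their compartments: jars at (60,390), cartons at (232,470), tins at (392,380) and squares at (720,395). The bottle and dispenser haven't moved. Handing in.

```bash
python3 -c "
from h import *
print(job.hand_in())"
```

```text
the job is handed in; nothing more can be done
None
```

Done and handed in at about 31 s: the jar, square carton, tin and long carton each stand upright in the empty compartment of their own brown tray, with the bottle and dispenser untouched; the tin needed a second grasp, and I viewed 15 pictures, one over the limit of 14.

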